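Stack and cover a tested bearing carrier

TASK

The bearings in the blue carrier have passed the vibration test. Stack the blue carrier on the metal dock with the green deck and then put the white cover on top of it, each with its two cut-off corners over the cut-off corners of the piece below, so that each skirt drops fully down around the raised deck beneath it. Set them down, do not drop them, and leave the orange reject carrier and the other things on the bench where they are.

Things in the scene. Friction and masses are not known exactly. Their poses are not given: they have to be found in the camera images.
- dock_ledge (a point): Metal dock (green deck), fixed: block 108 (x) x 64 (y) mm, both corners at its +x end cut off at 45 degrees (14 mm), on a foot 150 x 100 x 8 mm. Ledge 32 mm above the bench; inside it a deck of the same shape rises 8 mm more, 97 x 53 mm at its foot, upper half tapering in 2 mm a side. Point: centre of the outline at ledge height, where the skirt must rest; x to the cut corners, z up.
- carrier_center (a point): Loose blue carrier, 0.25 kg, bearings fixed in its top: 108 x 64 mm, both corners at its +x end cut off 14 mm, 34 mm high: vertical sides up to a ledge at 26 mm, then an 8 mm deck like the dock's. Hollow below, see carrier_nose. Grip across the 64 mm width by the sides. Point: outline centre, 17 mm above the underside; x to the cut corners. Seated: 17 mm above dock_ledge.
- carrier_nose (a point): Middle of the blue carrier's cut-corner end face, 54 mm from its centre along x, 17 mm above its underside. The carrier's hollow underside is 14 mm deep; its skirt has 4 mm walls, with 1.5 mm of play all round a deck.
- cover_center (a point): Loose white cover, 0.12 kg: outline and cut corners as the carrier, plate 20 mm high, hollow below (see cover_nose). On top, over the centre, a green grip rib along x: 50 mm long, 14 mm thick, from 20 to 46 mm above the underside. Point: outline centre, 23 mm above the underside; x to the cut corners. Seated: 32 mm above carrier_center.
- cover_nose (a point): Middle of the white cover's cut-corner end, 54 mm from its centre along x, 23 mm above its underside (so 3 mm above the plate). The cover's hollow underside is 12 mm deep; its skirt has 4 mm walls, with 1.5 mm of play all round a deck.
- reject_center (a point): Orange carrier of the same shape with some bearings missing: rejected, not to be moved. The point is its centre, 17 mm above the underside.
- race_c (a point): Loose steel bearing lying flat, 52 mm diameter, 15 mm high, not to be moved. The point is its centre.
- oil_c (a point): Small amber oil bottle, 44 mm diameter, 85 mm high, not to be moved. The point is its centre, half-way up.
- driver_grip (a point): Screwdriver with a red handle lying on the bench, not to be moved. The point is on its handle.
- master_center (a point): Brass master cylinder, 40 mm diameter, 30 mm high, not to be moved. The point is its centre.
Not all that is in view belongs to the job. Of the things like the part that bears cover_center, leave any that is red; of the rest the smaller one is meant.

How it is judged:
By the outcome, as a careful person would: the job done as asked, in the order asked, and still so for the second after the job is handed in, with the robot touching nothing.
It also fails if it takes over 70 s, if anything falls off the work surface, if the arm or the gripper's body presses on something with over 40 N, if the wrist force passes 120 N, or if a joint passes its speed limit or range.

ROBOT

A 6-joint arm with a two-finger parallel gripper is mounted at the origin on the work surface. World frame = base frame: x ahead of the robot, y to its left, z up, the work surface at z = 0. Lengths are in m, angles in degrees, forces in N, time in s.
With the tool pointing down it reaches from about 0.4 to 0.825 m from the base axis. Payload 7 kg.
Tool frame: the origin (TCP) lies midway between the tips of the shut fingers; the grasp point (between the pads) lies 19 mm behind it; z points along the fingers, y is the line along which they close (so a half turn about z gives the same grasp; the last joint's range is limited). The gripper opens to 88 mm and grips with 3 to 60 N. Pads are 19 mm wide; open, the fingers measure 130 mm over their backs; the gripper's body (78 mm by 193 mm) begins 47 mm behind the grasp point.
Start: joints at [81.595, 20.546, 0.682, 0, -70.136, -16.507], TCP at [0.284, 0.612, 0.227] pointing down, gripper open.
Joint ranges: [-176.03, 176.03], [-82.01, 121.73], [-58.28, 71.71], [-173.87, 95.51], [-174.79, -0.11], [-173.66, 173.66]. Speed limits (degrees/s): [136.94, 136.94, 172.46, 180, 180, 180].

INTERFACE

Orientations are given as [roll, pitch, yaw] about the fixed x, y, z axes, in that order (R = Rz(yaw) Ry(pitch) Rx(roll)).
In Python, from plant import telemetry, viewer, workorder gives the robot as it stands. The module is installed in compiled form; this text tells all that it offers.
- The arm moves only by the tool carry_out, never from a script. Its argument "rows" is a list of rows, each a list of 6 numbers: the shift along the tool's x, y, z in m, then the turn, a rotation vector about the tool's x, y, z in rad. In form: [[tx, ty, tz, ax, ay, az], ...]. A call has 1 to 8 rows; each row is the pose to reach, as a shift and turn from the pose commanded when the call began, along the tool's axes at that moment; what a row does not reach only later rows make up. A row lasts 1/8 s, in which the tool goes at most 62.5 mm and 10.7 degrees, less where a joint would pass 70% of its speed; a pose out of reach is approached as far as the arm can. A call with a gripper value outside its range is refused whole. "grip" is the gripper's target within -1 to 1 (fully open at 1, half-way at 0, shut at -1), set as the call begins (left out, the last holds). The fingers move at their own pace and stop on an object; the grip force is fixed at half the most. Time passes only in rows, so rows that repeat a pose let the fingers close. It gives the time, the measured TCP pose, the force, the opening and the grip force at its end, in the units of the state.
- telemetry.get_obs(): the state, without advancing time (a new reading comes with each control period).
- viewer.snapshot(name): name is "side" or "top" or "wrist"; returns the picture (384x512x3 uint8, red, green, blue); there is no depth.
- viewer.camera_info(name): a dict with "intrinsics" (3x3 intrinsics, pixels), "extrinsics" (4x4, takes a point from camera to world coordinates); the wrist camera has in their place "tool_from_camera" (4x4, takes a point from camera to tool coordinates, whose origin is the TCP and whose axes are the flange's). Camera axes: x right, y down, z forward; pixel columns grow to the right and rows downward; lengths in m; the calibration is good to about 2 mm. A picture is of the moment at which its call begins: read the wrist's pose just before it. camera_info takes no time and is no camera call.
- workorder.close_job(): hands the job in; it is judged then, once.
The state is a dict: "clock": time; "joint_pos": joint angles; "qvel": joint speeds; "tau": joint torques, N m; "tool_pos": TCP position; "orientation": TCP orientation; "force": force on the tool from outside, world axes, zero at the start; "moment": the same for the moment, N m; "opening": finger opening in m; "gripper_force": force on a finger pad.
Only numpy, scipy, OpenCV 4.12 (cv2) and the standard library are available. Lean on these libraries where they do the work, as an engineer would, in place of code of your own. Each camera call takes 0.05 s, during which the arm holds its last target. There are 200 camera calls.

## Working session

There is one attempt and no reset: what is moved stays moved. The work goes in short steps, Python scripts to look and compute and a tool call to move; the robot and the scene stay as the last step left them, time stands still between calls to the robot, and variables do not carry over. Pictures are saved under pics/ and viewed, at most 10 in all, crops included, and the job is handed in when it is done.

Besides the shell and the picture viewer there is one more tool, called after ">>>" by a JSON object that holds its "name" and its "arguments", one argument or row to a line. carry_out: Moves the arm, as the interface text tells. Its arguments: {"type":"object","properties":{"rows":{"type":"array"},"grip":{"type":"number"}},"required":["rows"]}

```bash
mkdir -p pics
cat > h.py <<'E'
import numpy as np, cv2
from plant import telemetry, viewer, workorder
from scipy.spatial.transform import Rotation as R
def save(n,f):
    im=viewer.snapshot(n); cv2.imwrite('pics/'+f+'.png',im[:,:,::-1]); return im
def cam(n,obs=None):
    c=viewer.camera_info(n); K=np.array(c['intrinsics'])
    if 'extrinsics' in c: return K,np.array(c['extrinsics'])
    o=obs or telemetry.get_obs(); T=np.eye(4); T[:3,:3]=R.from_euler('xyz',o['orientation'],degrees=True).as_matrix(); T[:3,3]=o['tool_pos']
    return K,T@np.array(c['tool_from_camera'])
def ray(K,T,px,z):
    px=np.atleast_2d(np.array(px,float)); d=np.c_[px,np.ones(len(px))]@np.linalg.inv(K).T@T[:3,:3].T
    return T[:3,3]+d*((z-T[2,3])/d[:,2])[:,None]
def proj(K,T,P):
    P=np.atleast_2d(P); c=(P-T[:3,3])@T[:3,:3]; u=c@K.T; return u[:,:2]/u[:,2:]
E
python3 - <<'E'
from h import *
np.set_printoptions(precision=4,suppress=True)
o=telemetry.get_obs()
for k in o: print(k,o[k])
a=save('top','top0');b=save('side','side0')
for n in('top','side','wrist'): print(n,cam(n,o))
c=np.hstack([a,b]); save('wrist','w0')
E
```

```text
clock 0.0
joint_pos [ 81.5959  20.5915   0.6336  -0.0189 -70.1358 -16.5043]
qvel [-0.0767  0.1217 -0.0094 -0.0059 -0.0438 -0.0223]
tau [  0.0016 -58.2718  29.305    6.9974   0.0067  -0.0002]
tool_pos [0.2841 0.6117 0.2256]
orientation [179.9052  -0.0096 -24.9148]
force [-0.8557 -0.3722  0.6101]
moment [-0.0388  0.0161 -0.0362]
gripper_force 0.0
opening 0.08766683857184222
top (array([[489.914 ,   0.    , 249.6066],
       [  0.    , 489.914 , 193.6585],
       [  0.    ,   0.    ,   1.    ]]), array([[-0.0018, -0.9873,  0.1588,  0.2684],
       [-1.    ,  0.0002, -0.0099,  0.0108],
       [ 0.0097, -0.1588, -0.9873,  1.4406],
       [ 0.    ,  0.    ,  0.    ,  1.    ]]))
side (array([[353.1696,   0.    , 258.2054],
       [  0.    , 353.1696, 194.3125],
       [  0.    ,   0.    ,   1.    ]]), array([[ 0.8765, -0.3058,  0.3719,  0.1202],
       [-0.4814, -0.5444,  0.687 , -0.7032],
       [-0.0077, -0.7811, -0.6243,  0.693 ],
       [ 0.    ,  0.    ,  0.    ,  1.    ]]))
wrist (array([[306.2353,   0.    , 255.7139],
       [  0.    , 306.2353, 188.8755],
       [  0.    ,   0.    ,   1.    ]]), array([[-0.4205, -0.863 , -0.28  ,  0.3604],
       [-0.9073,  0.4005,  0.1281,  0.5755],
       [ 0.0015,  0.3079, -0.9514,  0.3825],
       [ 0.    ,  0.    ,  0.    ,  1.    ]]))
```

View pics/top0.png

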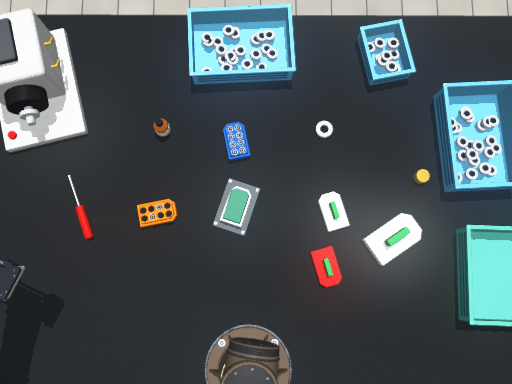

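View pics/side0.png

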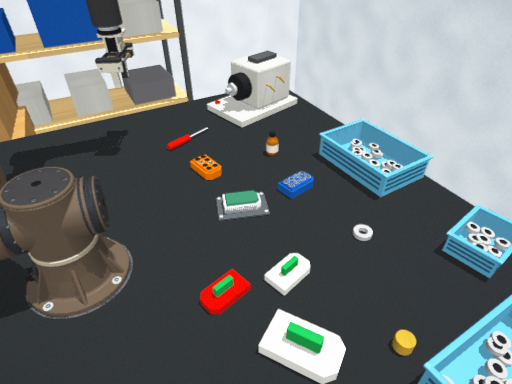

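The top view shows the dock at (237,207), the blue carrier at (236,141) and the small white cover at (334,211). The orange reject is at (157,213), the red decoy at (326,267) and the large white decoy at (393,238). Next is a coarse measurement from this view.

Run:
```python
from h import *
np.set_printoptions(precision=4,suppress=True)
a=cv2.imread('pics/top0.png'); hsv=cv2.cvtColor(a,cv2.COLOR_BGR2HSV); K,T=cam('top')
def big(m,box,z,n):
    mm=np.zeros_like(m);x0,y0,x1,y1=box;mm[y0:y1,x0:x1]=m[y0:y1,x0:x1]
    pts=np.argwhere(mm>0)[:,::-1]; P=ray(K,T,pts,z)[:,:2]
    r=cv2.minAreaRect((P*1000).astype(np.float32)); c=P.mean(0); 
    print(n,len(pts),'mean',c,'rect',r)
big(cv2.inRange(hsv,(100,120,60),(125,255,255)),(215,115,260,170),.03,'carrier')
big(cv2.inRange(hsv,(0,0,150),(179,60,255)),(310,185,352,235),.02,'cover')
big(cv2.inRange(hsv,(50,120,60),(75,255,255)),(310,185,352,235),.046,'rib')
big(cv2.inRange(hsv,(60,60,40),(85,255,255)),(210,175,262,238),.04,'deck')
print(telemetry.get_obs()['clock'], viewer.camera_info('wrist')['tool_from_camera'])
```

```text
carrier 540 mean [0.6513 0.0367] rect ((655.6437377929688, 37.39048767089844), (115.14419555664062, 67.071044921875), 11.613992691040039)
cover 723 mean [ 0.4455 -0.2469] rect ((447.62158203125, -246.57403564453125), (110.34313201904297, 65.58452606201172), 16.643661499023438)
rib 72 mean [ 0.447  -0.2463] rect ((446.8836975097656, -246.38479614257812), (46.20638656616211, 11.96522331237793), 16.77216911315918)
deck 580 mean [0.4592 0.0366] rect ((460.36846923828125, 36.305747985839844), (51.334651947021484, 94.7446060180664), 71.69922637939453)
0.15 [[ 0.0009 -0.9514 -0.3081  0.0845]
 [ 1.      0.0009  0.0002  0.001 ]
 [ 0.0001 -0.3081  0.9514 -0.1569]
 [ 0.      0.      0.      1.    ]]
```

View pics/w0.png

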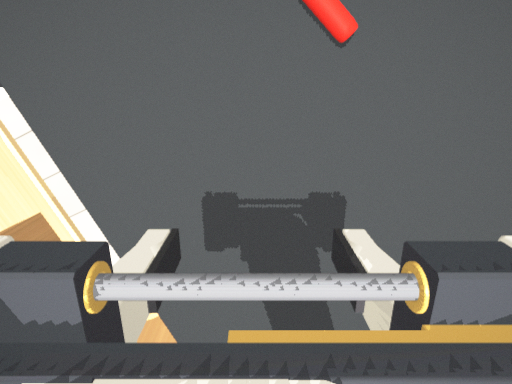

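The wrist view shows only the red screwdriver handle at (330,20) and the gripper's own fingers. I'll enlarge the top view to tell which ends have the cut corners.

Run:
```python
from h import *
a=cv2.imread('pics/top0.png')
c=[cv2.resize(a[y-32:y+32,x-32:x+32],(384,384),interpolation=cv2.INTER_CUBIC)[:, :] for x,y in((237,141),(237,207))]
cv2.imwrite('pics/z.png',np.hstack(c))
```

```text
(no output)
```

View pics/z.png

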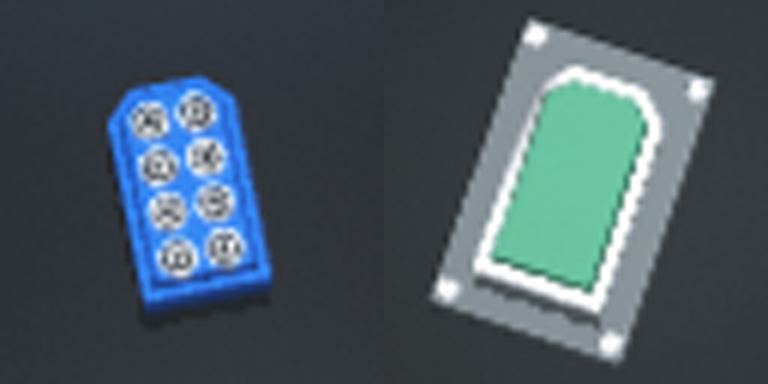

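Both the carrier and the dock have their cut corners at the top of the image, towards +x. I'll hover near the dock and measure it with the wrist camera.

```bash
cat >> h.py <<'E'
def pose(): # averaged measured pose: xyz, rotation
    o=telemetry.get_obs(); return np.array(o['tool_pos']),R.from_euler('xyz',o['orientation'],degrees=True)
def row(p,yaw,frm=None):
    """shift in tool axes + turn to reach world p, tool down with yaw; frm = commanded (x,y,z,yaw)"""
    D=lambda w:R.from_euler('xyz',[180,0,w],degrees=True)
    if frm is None: p0,r0=pose()
    else: p0,r0=np.array(frm[:3]),D(frm[3])
    s=r0.inv().apply(np.array(p)-p0); t=(r0.inv()*D(yaw)).as_rotvec()
    print('row',np.round(s,4),np.round(t,4))
E
python3 - <<'E'
from h import *
row([.412,.052,.2],-18,[.284,.612,.227,-24.912])
E
```

```text
row [0.352 0.454 0.027] [ 0.      0.     -0.1206]
```

>>> {"name": "carry_out", "arguments": {
  "rows": [
    [0.352,0.454,0.027,0,0,-0.12],
    [0.352,0.454,0.027,0,0,-0.12],
    [0.352,0.454,0.027,0,0,-0.12],
    [0.352,0.454,0.027,0,0,-0.12],
    [0.352,0.454,0.027,0,0,-0.12],
    [0.352,0.454,0.027,0,0,-0.12],
    [0.352,0.454,0.027,0,0,-0.12],
    [0.352,0.454,0.027,0,0,-0.12]
  ],
  "grip": 1
}}

```text
clock: 1.15
tool_pos: [0.3955, 0.1234, 0.2033]
orientation: [-180.0, -0.0, -18.0]
force: [1.7, 0.2, -0.1]
opening: 0.0879
gripper_force: 0.0
```

>>> {"name": "carry_out", "arguments": {
  "rows": [
    [0.03,0.06,0.0,0,0,0],
    [0.03,0.06,0.0,0,0,0],
    [0.03,0.06,0.0,0,0,0],
    [0.03,0.06,0.0,0,0,0]
  ]
}}

```text
clock: 1.65
tool_pos: [0.4056, 0.0599, 0.2031]
orientation: [-180.0, 0.0, -18.0]
force: [-0.5, 0.1, 1.2]
opening: 0.0878
gripper_force: 0.0
```

Run:
```python
from h import *
o=telemetry.get_obs();print(o['tool_pos'],o['orientation'],o['qvel'],o['clock'])
save('wrist','dock1')
o=telemetry.get_obs();print(o['tool_pos'],o['orientation'],o['clock'])
```

```text
[0.40561718 0.05987544 0.20307491] [-1.79993981e+02  7.24039413e-04 -1.79685721e+01] [ 0.67335964  0.09123296 -0.05858576  0.01772043 -0.05571876  0.12157568] 1.65
[0.40560757 0.0600655  0.20307868] [-1.79996779e+02  5.19025178e-04 -1.79324069e+01] 1.7
```

View pics/dock1.png

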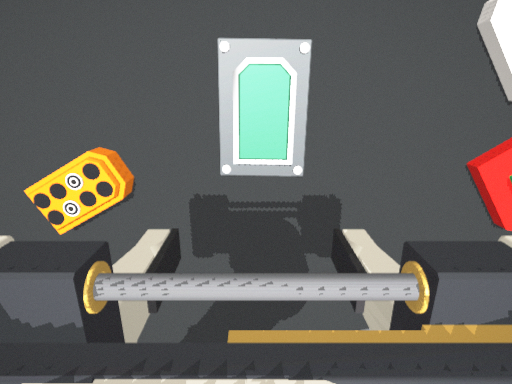

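The wrist view shows the dock centred near (264,110), almost aligned with the tool, with its white ledge ring fully visible. I'll measure the ring's outer outline at ledge height.

```bash
cat >> h.py <<'E'
def meas(im,mask,z,o,closek=9):
    """outline (largest contour of mask) at height z -> world centre, heading (mod 180), size, and centre in tool xy, chamfer end"""
    K,T=cam('wrist',o); m=cv2.morphologyEx(mask,cv2.MORPH_CLOSE,np.ones((closek,closek)))
    n,l,st,ce=cv2.connectedComponentsWithStats(m); k=1+np.argmax(st[1:,4]); 
    c=max(cv2.findContours((l==k).astype(np.uint8),cv2.RETR_EXTERNAL,cv2.CHAIN_APPROX_NONE)[0],key=cv2.contourArea)[:,0]
    P=ray(K,T,c,z)[:,:2]; r=cv2.minAreaRect((P*1e3).astype(np.float32)); 
    cen=np.array(r[0])/1e3; a=r[2]; w,h=r[1]
    if w<h: a-=90; w,h=h,w
    ps=np.round(c.mean(0)),c.min(0),c.max(0)
    # refine: robust side lines
    u=np.array([np.cos(np.radians(a)),np.sin(np.radians(a))]); v=np.array([-u[1],u[0]]); q=(P-cen)@np.c_[u,v]*1e3
    S=[]
    for s in(1,-1):
        k=(s*q[:,1]>h/2-3)&(abs(q[:,0])<w/2-17); f=cv2.fitLine(q[k].astype(np.float32),cv2.DIST_HUBER,0,.01,.01).ravel()
        S.append((f[1]/f[0],f[3]-f[1]/f[0]*f[2]))
    E=[]
    for s in(1,-1):
        k=(s*q[:,0]>w/2-3)&(abs(q[:,1])<h/2-17); E.append(np.median(q[k,0]))
    da=np.degrees(np.mean([s[0] for s in S])); cv=np.mean([s[1] for s in S]); cu=np.mean(E)
    cen2=cen+(u*cu+v*cv)/1e3; hd=a+da
    p0,r0=np.array(o['tool_pos']),R.from_euler('xyz',o['orientation'],degrees=True)
    tc=r0.inv().apply(np.r_[cen2,z]-p0); yaw=r0.as_euler('xyz',degrees=True)[2]
    print('px',ps,'world',np.round(cen2,4),'head',round(hd,2),'size',round(E[0]-E[1],1),round(S[0][1]-S[1][1],1),'tool',np.round(tc,4),'rel yaw',round(hd-yaw,2),'sides',np.round(S,3).tolist())
    return cen2,hd
E
python3 - <<'E'
from h import *
o=telemetry.get_obs(); im=cv2.imread('pics/dock1.png'); hsv=cv2.cvtColor(im,cv2.COLOR_BGR2HSV)
m=cv2.inRange(hsv,(0,0,215),(179,40,255)); m[:, :225]=0; m[:,305:]=0; m[:45]=0; m[170:]=0
meas(im,m,.032,o)
g=cv2.inRange(hsv,(60,60,40),(85,255,255)); g[:, :225]=0; g[:,305:]=0;g[:45]=0; g[170:]=0
meas(im,g,.040,o)
row([.596,.025,.18],11.6,[*o['tool_pos'],-17.97])
E
```

```text
px (array([263., 108.]), array([225,  45], dtype=int32), array([304, 169], dtype=int32)) world [nan nan] head -17.38 size nan 82.1 tool [nan nan nan] rel yaw 0.56 sides [[-0.03099999949336052, 40.520999908447266], [0.04899999871850014, -41.625]]
px (array([264., 114.]), array([239,  64], dtype=int32), array([290, 159], dtype=int32)) world [0.4615 0.0325] head -18.69 size 92.8 49.9 tool [0.0617 0.009  0.1631] rel yaw -0.76 sides [[0.0, 25.238000869750977], [0.004999999888241291, -24.628999710083008]]
row [ 0.1919 -0.0254  0.0231] [-0.      0.     -0.5161]
  return _methods._mean(a, axis=axis, dtype=dtype,
  ret = ret.dtype.type(ret / rcount)
```

>>> {"name": "carry_out", "arguments": {
  "rows": [
    [0.192,-0.025,0.023,0,0,-0.516],
    [0.192,-0.025,0.023,0,0,-0.516],
    [0.192,-0.025,0.023,0,0,-0.516],
    [0.192,-0.025,0.023,0,0,-0.516],
    [0.192,-0.025,0.023,0,0,-0.516],
    [0.192,-0.025,0.023,0,0,-0.516],
    [0.192,-0.025,0.023,0,0,-0.516]
  ]
}}

```text
clock: 2.58
tool_pos: [0.5951, 0.024, 0.1811]
orientation: [-180.0, -0.1, 11.6]
force: [0.6, -0.2, 0.7]
opening: 0.0876
gripper_force: 0.0
```

Run:
```python
from h import *
im=cv2.imread('pics/dock1.png')[45:170,225:305]; print(im[65,:, :].min(1)[::2].tolist())
o=telemetry.get_obs();print(o['tool_pos'],o['orientation'],o['clock'])
im=save('wrist','car1')[:,:,::-1].copy(); hsv=cv2.cvtColor(im,cv2.COLOR_BGR2HSV)
m=cv2.inRange(hsv,(100,120,40),(125,255,255)); m[230:]=0
meas(im,m,.026,o,15)
```

```text
[201, 200, 202, 204, 251, 255, 255, 98, 155, 157, 157, 159, 156, 157, 159, 158, 158, 154, 154, 157, 158, 157, 154, 154, 155, 157, 153, 152, 153, 154, 153, 153, 253, 255, 255, 215, 196, 199, 198, 197]
[0.59513343 0.023974   0.18113459] [-1.79982482e+02 -8.24149926e-02  1.15829289e+01] 2.575
px (array([256., 112.]), array([224,  51], dtype=int32), array([292, 164], dtype=int32)) world [0.6588 0.034 ] head 11.52 size 108.2 64.0 tool [0.0642 0.0031 0.1552] rel yaw -0.06 sides [[-0.003000000026077032, 32.07699966430664], [0.003000000026077032, -31.878999710083008]]
```

View pics/car1.png

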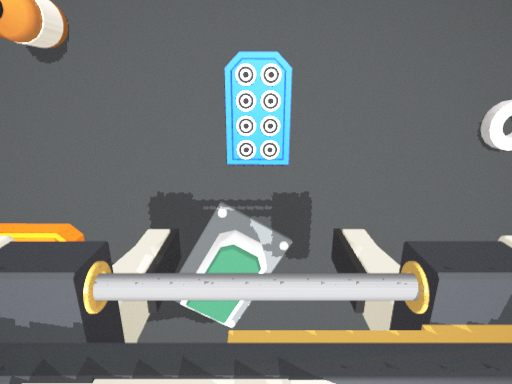

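The carrier spans (224–292, 51–164) and measures 108.2 x 64.0 mm, which confirms the calibration. The bottle and bearing stand well clear of it, so I'll go down to grasp.

>>> {"name": "carry_out", "arguments": {
  "rows": [
    [0.064,0.003,0.05,0,0,0],
    [0.064,0.003,0.1,0,0,0],
    [0.064,0.003,0.14,0,0,0],
    [0.064,0.003,0.165,0,0,0],
    [0.064,0.003,0.177,0,0,0],
    [0.064,0.003,0.177,0,0,0],
    [0.064,0.003,0.177,0,0,0]
  ],
  "grip": 1
}}

```text
clock: 3.5
tool_pos: [0.6601, 0.0334, 0.0047]
orientation: [-180.0, -0.1, 11.5]
force: [-1.1, -0.4, -0.3]
opening: 0.0878
gripper_force: 0.0
```

Run:
```python
from h import *
o=telemetry.get_obs();print(o['tool_pos'],o['orientation'],o['force'],o['clock'])
im=cv2.imread('pics/dock1.png'); m=(im.min(2)>228).astype(np.uint8)
hsv=cv2.cvtColor(im,cv2.COLOR_BGR2HSV); m|=cv2.inRange(hsv,(60,60,40),(85,255,255))//255
m[:45]=0;m[170:]=0;m[:,:228]=0;m[:,302:]=0
o=dict(tool_pos=[.40561,.05988,.20307],orientation=[180,0,-17.965])
meas(im,m*255,.032,o,3)
```

```text
[0.66010937 0.03344689 0.00474704] [-1.79993369e+02 -1.39274630e-01  1.15459672e+01] [-1.10066777 -0.43816258 -0.34773038] 3.5
px (array([264., 114.]), array([233,  57], dtype=int32), array([296, 164], dtype=int32)) world [0.4607 0.0322] head -19.09 size 107.4 63.8 tool [0.0609 0.0093 0.1711] rel yaw -1.12 sides [[-0.004999999888241291, 32.020999908447266], [-0.0, -31.74799919128418]]
```

>>> {"name": "carry_out", "arguments": {
  "rows": [
    [0,0,0,0,0,0],
    [0,0,0,0,0,0],
    [0,0,0,0,0,0],
    [0,0,0,0,0,0],
    [0,0,0,0,0,0],
    [0,0,0,0,0,0]
  ],
  "grip": -1
}}

```text
clock: 4.25
tool_pos: [0.6595, 0.0334, 0.0036]
orientation: [-180.0, -0.0, 11.5]
force: [-1.3, 1.7, 6.0]
opening: 0.0635
gripper_force: 30.0
```

>>> {"name": "carry_out", "arguments": {
  "rows": [
    [0,0,0,0,0,0],
    [0,0,0,0,0,0],
    [0,0,0,0,0,0],
    [0,0,0,0,0,0],
    [0,0,0,0,0,0]
  ],
  "grip": 1
}}

```text
clock: 4.88
tool_pos: [0.6592, 0.033, 0.003]
orientation: [180.0, 0.0, 11.5]
force: [0.8, -0.2, 0.6]
opening: 0.0877
gripper_force: 0.0
```

>>> {"name": "carry_out", "arguments": {
  "rows": [
    [0,0,-0.02,0,0,0],
    [0,0,-0.05,0,0,0],
    [-0.03,0,-0.1,0,0,0],
    [-0.064,-0.003,-0.15,0,0,0],
    [-0.064,-0.003,-0.177,0,0,0],
    [-0.064,-0.003,-0.177,0,0,0],
    [-0.064,-0.003,-0.177,0,0,0]
  ]
}}

```text
clock: 5.75
tool_pos: [0.5955, 0.0233, 0.1795]
orientation: [-180.0, 0.0, 11.5]
force: [0.4, -1.3, -0.5]
opening: 0.0878
gripper_force: 0.0
```

Run:
```python
from h import *
o=telemetry.get_obs();print(o['tool_pos'],o['orientation'],o['clock'])
im=save('wrist','car2')[:,:,::-1].copy(); hsv=cv2.cvtColor(im,cv2.COLOR_BGR2HSV)
m=cv2.inRange(hsv,(100,120,40),(125,255,255)); m[230:]=0
meas(im,m,.026,o,15)
```

```text
[0.59549878 0.0232696  0.17952256] [-1.79982939e+02  3.23017253e-02  1.15170542e+01] 5.75
px (array([258., 111.]), array([225,  51], dtype=int32), array([293, 164], dtype=int32)) world [0.6592 0.0323] head 11.6 size 107.6 64.0 tool [0.0643 0.0039 0.1535] rel yaw 0.08 sides [[0.0010000000474974513, 31.981000900268555], [0.0010000000474974513, -31.97800064086914]]
```

After squeezing and releasing, the carrier sits centred in the gripper. The camera reads +0.9 mm too far along tool y, and I'll allow for that. Now to regrasp and lift.

>>> {"name": "carry_out", "arguments": {
  "rows": [
    [0.064,0.003,0.05,0,0,0],
    [0.064,0.003,0.1,0,0,0],
    [0.064,0.003,0.14,0,0,0],
    [0.064,0.003,0.165,0,0,0],
    [0.064,0.003,0.176,0,0,0],
    [0.064,0.003,0.176,0,0,0],
    [0.064,0.003,0.176,0,0,0],
    [0.064,0.003,0.176,0,0,0]
  ],
  "grip": 1
}}

```text
clock: 6.8
tool_pos: [0.6598, 0.0333, 0.0051]
orientation: [-180.0, -0.1, 11.5]
force: [-0.4, -0.1, 0.9]
opening: 0.0875
gripper_force: 0.0
```

>>> {"name": "carry_out", "arguments": {
  "rows": [
    [0,0,0,0,0,0],
    [0,0,0,0,0,0],
    [0,0,0,0,0,0],
    [0,0,0,0,0,0],
    [0,0,0,0,0,0],
    [0,0,0,0,0,0]
  ],
  "grip": -1
}}

```text
clock: 7.55
tool_pos: [0.6593, 0.0331, 0.0043]
orientation: [180.0, -0.0, 11.5]
force: [-1.0, -0.2, 3.0]
opening: 0.0637
gripper_force: 30.0
```

>>> {"name": "carry_out", "arguments": {
  "rows": [
    [0,0,-0.01,0,0,0],
    [0,0,-0.03,0,0,0],
    [0,0,-0.06,0,0,0],
    [0,0,-0.09,0,0,0],
    [0,0,-0.1,0,0,0],
    [0,0,-0.1,0,0,0],
    [0,0,-0.1,0,0,0]
  ]
}}

```text
clock: 8.43
tool_pos: [0.6582, 0.0329, 0.1026]
orientation: [-180.0, 0.1, 11.5]
force: [-1.6, -0.2, -2.2]
opening: 0.064
gripper_force: 30.0
```

Run:
```python
from h import *
o=telemetry.get_obs();print(o['tool_pos'],o['orientation'],o['opening'],o['force'],o['clock'])
row([.4616,.0331,.095],-19,[*o['tool_pos'],o['orientation'][2]])
```

```text
[0.65824723 0.03293665 0.10260603] [-1.79994611e+02  1.28867833e-01  1.15105417e+01] 0.06397694951178129 [-1.62623806 -0.15896692 -2.1555968 ] 8.425
row [-0.1927 -0.0394  0.0076] [ 0.     -0.      0.5325]
```

>>> {"name": "carry_out", "arguments": {
  "rows": [
    [-0.03,-0.006,0.0,0,0,0.08],
    [-0.09,-0.018,0.003,0,0,0.25],
    [-0.15,-0.03,0.006,0,0,0.42],
    [-0.193,-0.039,0.007,0,0,0.532],
    [-0.193,-0.039,0.007,0,0,0.532],
    [-0.193,-0.039,0.007,0,0,0.532],
    [-0.193,-0.039,0.007,0,0,0.532],
    [-0.193,-0.039,0.007,0,0,0.532]
  ]
}}

```text
clock: 9.43
tool_pos: [0.4627, 0.0327, 0.0967]
orientation: [180.0, 0.0, -19.0]
force: [-0.3, 0.0, -2.5]
opening: 0.0638
gripper_force: 30.0
```

Run:
```python
from h import *
o=telemetry.get_obs();print(o['tool_pos'],o['orientation'],o['opening'],o['force'],o['clock'])
row([.4616,.0331,.048],-19,[*o['tool_pos'],o['orientation'][2]])
```

```text
[0.46273831 0.0327141  0.09669058] [ 1.79970033e+02  2.83169466e-02 -1.89734522e+01] 0.06383056700433241 [-0.32372995  0.00583828 -2.51451819] 9.425
row [-0.0012  0.      0.0487] [ 0.     -0.      0.0005]
```

>>> {"name": "carry_out", "arguments": {
  "rows": [
    [-0.001,0,0.015,0,0,0],
    [-0.001,0,0.03,0,0,0],
    [-0.001,0,0.043,0,0,0],
    [-0.001,0,0.049,0,0,0],
    [-0.001,0,0.049,0,0,0],
    [-0.001,0,0.049,0,0,0]
  ]
}}

```text
clock: 10.18
tool_pos: [0.4617, 0.0332, 0.0485]
orientation: [-180.0, -0.0, -18.9]
force: [0.9, -0.4, -2.1]
opening: 0.0638
gripper_force: 30.0
```

Run:
```python
from h import *
o=telemetry.get_obs();print(o['tool_pos'],o['orientation'],o['opening'],o['force'],o['clock'])
row([.4616,.0331,.036],-19,[*o['tool_pos'],o['orientation'][2]])
```

```text
[0.46171571 0.03321771 0.04845506] [-1.79977023e+02 -2.99361749e-02 -1.89445812e+01] 0.06379390028786608 [ 0.92668724 -0.35377186 -2.06795435] 10.175
row [-0.0001  0.0001  0.0125] [ 0.    -0.     0.001]
```

Aligned above the deck, so I'll lower it gently.

>>> {"name": "carry_out", "arguments": {
  "rows": [
    [0,0,0.003,0,0,0],
    [0,0,0.006,0,0,0],
    [0,0,0.008,0,0,0],
    [0,0,0.01,0,0,0],
    [0,0,0.011,0,0,0],
    [0,0,0.012,0,0,0],
    [0,0,0.012,0,0,0]
  ]
}}

```text
clock: 11.05
tool_pos: [0.4614, 0.0331, 0.0362]
orientation: [-180.0, -0.0, -18.9]
force: [-0.3, 0.4, -1.0]
opening: 0.0639
gripper_force: 30.0
```

>>> {"name": "carry_out", "arguments": {
  "rows": [
    [0,0,0.0005,0,0,0],
    [0,0,0.001,0,0,0],
    [0,0,0.001,0,0,0]
  ]
}}

```text
clock: 11.42
tool_pos: [0.4614, 0.0331, 0.0361]
orientation: [-180.0, -0.0, -18.9]
force: [-6.3, 1.1, 16.2]
opening: 0.0637
gripper_force: 30.0
```

The contact height is 36.1 mm against 36.3 mm expected, so it is seated. Next I release and go back up for a look.

>>> {"name": "carry_out", "arguments": {
  "rows": [
    [0,0,-0.001,0,0,0],
    [0,0,-0.001,0,0,0],
    [0,0,-0.001,0,0,0],
    [0,0,-0.001,0,0,0],
    [0,0,-0.001,0,0,0],
    [0,0,-0.001,0,0,0]
  ],
  "grip": 1
}}

```text
clock: 12.18
tool_pos: [0.4613, 0.0331, 0.036]
orientation: [180.0, 0.0, -19.0]
force: [-0.2, 0.7, -0.5]
opening: 0.0878
gripper_force: 0.0
```

>>> {"name": "carry_out", "arguments": {
  "rows": [
    [0,0,-0.03,0,0,0],
    [0,0,-0.07,0,0,0],
    [-0.02,0,-0.12,0,0,0],
    [-0.05,0,-0.165,0,0,0],
    [-0.05,0,-0.165,0,0,0],
    [-0.05,0,-0.165,0,0,0],
    [-0.05,0,-0.165,0,0,0]
  ]
}}

```text
clock: 13.05
tool_pos: [0.4137, 0.0489, 0.2]
orientation: [179.9, 0.1, -19.0]
force: [-1.1, -0.7, -0.3]
opening: 0.0877
gripper_force: 0.0
```

Run:
```python
from h import *
o=telemetry.get_obs();print(o['tool_pos'],o['orientation'],o['clock'])
im=save('wrist','st1')[:,:,::-1].copy(); hsv=cv2.cvtColor(im,cv2.COLOR_BGR2HSV)
m=cv2.inRange(hsv,(100,120,40),(125,255,255)); m[235:]=0; m[:,:200]=0; m[:,330:]=0
meas(im,m,.058,o,15)
# cover hover
c=np.array([.447,-.2465]); h=np.radians(16.7); t=c-.055*np.array([np.cos(h),np.sin(h)])
row([*t,.2],16.7,[*o['tool_pos'],o['orientation'][2]]); print(t)
```

```text
[0.41372896 0.04894905 0.19996338] [ 1.79899689e+02  8.83142096e-02 -1.89748570e+01] 13.05Traceback (most recent call last):
  File "<stdin>", line 5, in <module>
  File "h.py", line 38, in meas
    k=(s*q[:,1]>h/2-3)&(abs(q[:,0])<w/2-17); f=cv2.fitLine(q[k].astype(np.float32),cv2.DIST_HUBER,0,.01,.01).ravel()
                                               ~~~~~~~~~~~^^^^^^^^^^^^^^^^^^^^^^^^^^^^^^^^^^^^^^^^^^^^^^^^^^
cv2.error: OpenCV(4.12.0) /io/opencv/modules/imgproc/src/linefit.cpp:50: error: (-215:Assertion failed) count > 0 in function 'fitLine2D_wods'
```

View pics/st1.png

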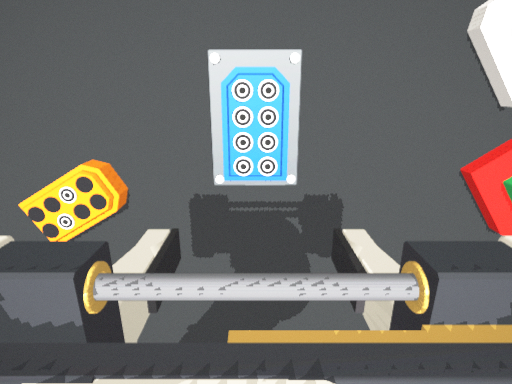

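The blue carrier sits squarely on the dock, with its outline at about (222–289, 67–181) and its cut corners over the dock's. I'll measure it with a wider hue range.

Run:
```python
from h import *
o=telemetry.get_obs();print(o['tool_pos'],o['orientation'],o['clock'])
im=cv2.imread('pics/st1.png'); hsv=cv2.cvtColor(im,cv2.COLOR_BGR2HSV)
m=cv2.inRange(hsv,(90,110,40),(125,255,255)); m[200:]=0; m[:,:200]=0; m[:,330:]=0
meas(im,m,.058,o,7)
c=np.array([.447,-.2465]); h=np.radians(16.7); t=c-.055*np.array([np.cos(h),np.sin(h)])
row([*t,.2],16.7,[*o['tool_pos'],o['orientation'][2]]); print(t)
```

```text
[0.41377748 0.04889629 0.19989415] [ 1.79880929e+02  9.66194546e-02 -1.89826025e+01] 13.1
px (array([255., 127.]), array([221,  67], dtype=int32), array([289, 180], dtype=int32)) world [0.4617 0.0319] head -18.92 size 105.8 62.4 tool [0.0511 0.0002 0.1418] rel yaw 0.06 sides [[-0.004000000189989805, 31.219999313354492], [0.006000000052154064, -31.180999755859375]]
row [ 8.280e-02  3.006e-01 -1.000e-04] [-0.      0.     -0.6228]
[ 0.39431976 -0.26230483]
```

>>> {"name": "carry_out", "arguments": {
  "rows": [
    [0.083,0.3,0,0,0,-0.62],
    [0.083,0.3,0,0,0,-0.62],
    [0.083,0.3,0,0,0,-0.62],
    [0.083,0.3,0,0,0,-0.62],
    [0.083,0.3,0,0,0,-0.62],
    [0.083,0.3,0,0,0,-0.62],
    [0.083,0.3,0,0,0,-0.62],
    [0.083,0.3,0,0,0,-0.62]
  ]
}}

```text
clock: 14.1
tool_pos: [0.3946, -0.2616, 0.2]
orientation: [-179.9, 0.1, 16.5]
force: [0.5, 0.6, 0.6]
opening: 0.0875
gripper_force: 0.0
```

Run:
```python
from h import *
o=telemetry.get_obs();print(o['tool_pos'],o['orientation'],o['clock'])
im=save('wrist','cov1')[:,:,::-1].copy(); hsv=cv2.cvtColor(im,cv2.COLOR_BGR2HSV)
roi=np.zeros(im.shape[:2],np.uint8); roi[20:200,190:330]=255
w=cv2.inRange(hsv,(0,0,140),(179,60,255)); g=cv2.inRange(hsv,(45,100,40),(80,255,255))
meas(im,(w|g)&roi,.02,o,7)
K,T=cam('wrist',o); c=np.argwhere((g&roi)>0)[:,::-1]; print('rib', (ray(K,T,c,.046)[:,:2].min(0),ray(K,T,c,.046).mean(0)), cv2.minAreaRect((ray(K,T,c,.046)[:,:2]*1e3).astype(np.float32)))
```

```text
[ 0.39461162 -0.26157268  0.19995526] [-1.79929170e+02  1.18875800e-01  1.64788743e+01] 14.1
px (array([259., 119.]), array([229,  65], dtype=int32), array([290, 167], dtype=int32)) world [ 0.4476 -0.2511] head 16.6 size 107.1 63.0 tool [0.0542 0.0052 0.1798] rel yaw 0.12 sides [[0.003000000026077032, 31.479999542236328], [-0.0010000000474974513, -31.540000915527344]]
rib (array([ 0.42293453, -0.26346123]), array([ 0.44799065, -0.25113253,  0.046     ])) ((447.59161376953125, -251.38719177246094), (47.81562805175781, 12.212417602539062), 16.530479431152344)
```

View pics/cov1.png

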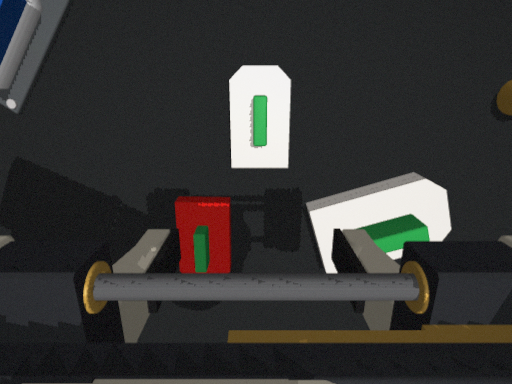

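The small white cover shows at (229–290, 65–167), with the green rib at its centre (260,120). It measures 107 x 63 mm, so it is the right one. The red and large decoys are clear of the fingers, and I'll go down to the rib.

>>> {"name": "carry_out", "arguments": {
  "rows": [
    [0.054,0.0043,0.05,0,0,0],
    [0.054,0.0043,0.1,0,0,0],
    [0.054,0.0043,0.14,0,0,0],
    [0.054,0.0043,0.165,0,0,0],
    [0.054,0.0043,0.176,0,0,0],
    [0.054,0.0043,0.176,0,0,0],
    [0.054,0.0043,0.176,0,0,0],
    [0.054,0.0043,0.176,0,0,0]
  ],
  "grip": 1
}}

```text
clock: 15.15
tool_pos: [0.4489, -0.2502, 0.0262]
orientation: [179.9, -0.1, 16.6]
force: [-0.5, -0.9, 0.5]
opening: 0.0879
gripper_force: 0.0
```

>>> {"name": "carry_out", "arguments": {
  "rows": [
    [0,0,0,0,0,0],
    [0,0,0,0,0,0],
    [0,0,0,0,0,0],
    [0,0,0,0,0,0],
    [0,0,0,0,0,0],
    [0,0,0,0,0,0],
    [0,0,0,0,0,0],
    [0,0,0,0,0,0]
  ],
  "grip": -1
}}

```text
clock: 16.15
tool_pos: [0.4481, -0.2501, 0.0251]
orientation: [-180.0, 0.0, 16.6]
force: [-0.1, 0.1, -0.4]
opening: 0.0139
gripper_force: 30.0
```

>>> {"name": "carry_out", "arguments": {
  "rows": [
    [0,0,-0.01,0,0,0],
    [0,0,-0.03,0,0,0],
    [0,0,-0.06,0,0,0],
    [0,0,-0.09,0,0,0],
    [0,0,-0.115,0,0,0],
    [0,0,-0.115,0,0,0],
    [0,0,-0.115,0,0,0]
  ]
}}

```text
clock: 17.02
tool_pos: [0.4476, -0.2499, 0.1398]
orientation: [-180.0, 0.0, 16.6]
force: [-0.0, 0.0, -1.7]
opening: 0.0141
gripper_force: 30.0
```

Run:
```python
from h import *
o=telemetry.get_obs();print(o['tool_pos'],o['orientation'],o['opening'],o['force'],o['clock'])
row([.4622,.0328,.14],-18.95,[*o['tool_pos'],o['orientation'][2]])
```

```text
[ 0.44762039 -0.24987852  0.1398223 ] [-1.79972645e+02  6.66632649e-03  1.65567065e+01] 0.01407855986023017 [-0.01447109  0.03021522 -1.74095239] 17.025
row [ 9.450e-02 -2.668e-01 -2.000e-04] [-0.     -0.      0.6197]
```

>>> {"name": "carry_out", "arguments": {
  "rows": [
    [0.01,-0.027,0,0,0,0.062],
    [0.028,-0.08,0,0,0,0.186],
    [0.047,-0.133,0,0,0,0.31],
    [0.066,-0.187,0,0,0,0.434],
    [0.085,-0.24,0,0,0,0.558],
    [0.0945,-0.267,0,0,0,0.62],
    [0.0945,-0.267,0,0,0,0.62],
    [0.0945,-0.267,0,0,0,0.62]
  ]
}}

```text
clock: 18.02
tool_pos: [0.4619, 0.0324, 0.1393]
orientation: [179.9, 0.1, -18.9]
force: [0.2, -0.2, -1.4]
opening: 0.014
gripper_force: 30.0
```

>>> {"name": "carry_out", "arguments": {
  "rows": [
    [0,0,0.01,0,0,0],
    [0,0,0.025,0,0,0],
    [0,0,0.038,0,0,0],
    [0,0,0.043,0,0,0],
    [0,0,0.043,0,0,0],
    [0,0,0.043,0,0,0]
  ]
}}

```text
clock: 18.77
tool_pos: [0.4629, 0.0328, 0.0974]
orientation: [-180.0, -0.0, -19.0]
force: [-0.0, 0.0, 0.3]
opening: 0.0139
gripper_force: 30.0
```

Run:
```python
from h import *
o=telemetry.get_obs();print(o['tool_pos'],o['orientation'],o['opening'],o['force'],o['clock'])
row([.4622,.0328,.083],-18.95,[*o['tool_pos'],o['orientation'][2]])
```

```text
[0.46285341 0.03283116 0.09744608] [-1.79978242e+02 -2.89933196e-02 -1.89520020e+01] 0.013891421076441613 [-0.04535184  0.02011548  0.26796786] 18.775
row [-0.0006  0.0002  0.0144] [-0.  0. -0.]
```

>>> {"name": "carry_out", "arguments": {
  "rows": [
    [-0.0005,0,0.003,0,0,0],
    [-0.0005,0,0.006,0,0,0],
    [-0.0005,0,0.008,0,0,0],
    [-0.0005,0,0.01,0,0,0],
    [-0.0005,0,0.012,0,0,0],
    [-0.0005,0,0.0135,0,0,0],
    [-0.0005,0,0.0145,0,0,0],
    [-0.0005,0,0.0145,0,0,0]
  ]
}}

```text
clock: 19.77
tool_pos: [0.462, 0.0329, 0.083]
orientation: [180.0, -0.0, -18.9]
force: [-2.3, 0.1, 5.5]
opening: 0.0137
gripper_force: 30.0
```

>>> {"name": "carry_out", "arguments": {
  "rows": [
    [0,0,0.0005,0,0,0],
    [0,0,0.001,0,0,0],
    [0,0,0.001,0,0,0]
  ]
}}

```text
clock: 20.15
tool_pos: [0.4621, 0.0329, 0.083]
orientation: [-180.0, -0.0, -18.9]
force: [-7.4, 1.0, 17.2]
opening: 0.014
gripper_force: 30.0
```

>>> {"name": "carry_out", "arguments": {
  "rows": [
    [0,0,-0.001,0,0,0],
    [0,0,-0.001,0,0,0],
    [0,0,-0.001,0,0,0],
    [0,0,-0.001,0,0,0],
    [0,0,-0.001,0,0,0],
    [0,0,-0.001,0,0,0],
    [0,0,-0.001,0,0,0]
  ],
  "grip": 1
}}

```text
clock: 21.02
tool_pos: [0.4621, 0.0329, 0.0825]
orientation: [180.0, 0.0, -19.0]
force: [0.1, 0.2, 0.7]
opening: 0.0784
gripper_force: 0.0
```

>>> {"name": "carry_out", "arguments": {
  "rows": [
    [0,0,-0.02,0,0,0],
    [0,0,-0.05,0,0,0],
    [-0.02,0,-0.1,0,0,0],
    [-0.06,0,-0.15,0,0,0],
    [-0.06,0,-0.16,0,0,0],
    [-0.06,0,-0.16,0,0,0],
    [-0.06,0,-0.16,0,0,0]
  ]
}}

```text
clock: 21.9
tool_pos: [0.405, 0.0521, 0.2412]
orientation: [179.9, 0.1, -19.0]
force: [-0.5, -1.6, 0.1]
opening: 0.0879
gripper_force: 0.0
```

Run:
```python
from h import *
o=telemetry.get_obs();print(o['tool_pos'],o['clock'])
w=save('wrist','f1')[:,:,::-1]; s=save('side','f2')[:,:,::-1]
cv2.imwrite('pics/f.png',np.hstack([cv2.resize(w[20:235,160:340],(360,430)),cv2.resize(s[170:230,205:280],(425,430*1),interpolation=cv2.INTER_CUBIC)]))
```

```text
[0.40502562 0.05210284 0.24124089] 21.9
```

View pics/f.png

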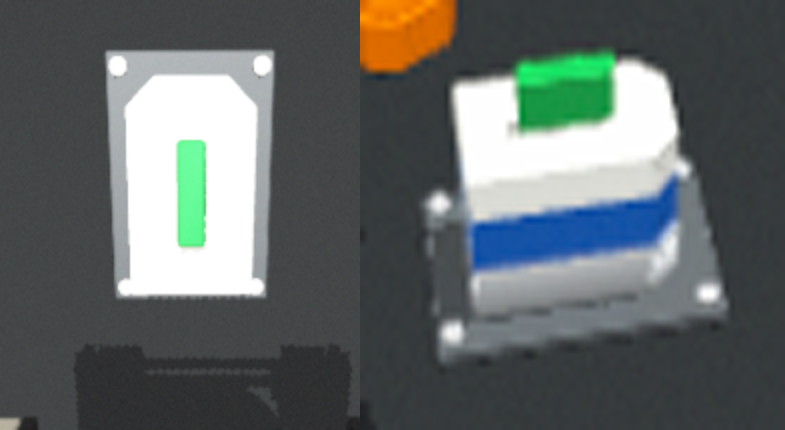

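The picture shows a flush stack of dock, blue carrier and white cover, with all the cut corners aligned and no gaps at the seams. The gripper is clear, so I'll hand the job in.

```bash
python3 -c "
from plant import workorder; print(workorder.close_job())"
```

```text
the job is handed in; nothing more can be done
None
```

The blue carrier is seated on the green-deck dock with the white cover seated on top, cut corners aligned; both were set down gently, nothing else was moved, and the job was handed in at about 22 s.

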